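Pre-start check of a bench grinder's mushroom stop

TASK

Do the pre-start check of the bench grinder's stop on its push-button station: push the big three-lobed mushroom button straight in until it latches, then twist it clockwise by pushing against the side of one of its lobes until it springs back out, and finally press the reset button (the one that stands proud of its ring) fully in and let it come back. Work with the fingertips only: grip nothing, do not press the start button (flush inside its guard ring), and leave the loose things on the bench where they are.

Things in the scene. Friction and masses are not known exactly. Their poses are not given: they have to be found in the camera images.
- station: Push-button station: grey box, 100 (own x) x 290 (own y) x 70 mm high, fixed; origin at the centre of its underside; z up. On its flat cover three controls look straight up, in a row at y = -88, 0 and +88 mm, in any order. The bench grinder, wired to its +y end, moves with it: centre 130 mm along x, 470 mm along y from this origin, 360 mm long (y), 220 mm deep (x), 260 mm high.
- estop: Fixed base of the mushroom stop: a round plate 74 mm across with a steel collar 36 mm across, 6.5 mm high, on the station's cover. Origin on its axis, at the level of the cover; z up.
- estop_top (a point): Centre of the mushroom head's top; moves and turns with it; z up, x along the middle of one lobe. Top 32 mm above the cover when out, 24 mm when latched. Head 18 mm thick: round middle 37 mm across, three lobes 120 degrees apart, each 23 mm wide, round-ended, reaching 36 mm from the axis, tops 2.5 mm lower than the middle, sides upright. The gaps between lobes are open outwards, 60 degrees from each lobe.
- estop_press (a joint): How far the mushroom head is pushed in, m: 0 out, 0.008 latched in (stop at 0.009). Pushing in takes up to about 8 N over the first 2 mm, then less; past about 5 mm it snaps to 0.008 by itself and stays there when let go.
- estop_twist (a joint): How far the head is turned clockwise seen from above, rad: 0 at rest, stop at 1.0. It takes about 0.1 N m and is spring-returned to 0. Turning a latched head backs it out through a cam; at about 0.7 it springs out to estop_press = 0, provided nothing bears down on it. Turning a head that is out does nothing. It does not turn anticlockwise from 0.
- reset_top (a point): Centre of the top of the reset button: a black cap 28 mm across standing 22 mm above the cover and 15 mm proud of a low steel ring 39 mm across (ring top 6.5 mm above the cover). z up.
- reset_cap (a joint): How far the reset button is pressed, m: 0 out, 0.006 fully in (about 6 N; 1.8 N to start); it springs back.
- start_top (a point): Centre of the top of the start button: a black cap 30 mm across, 12 mm above the cover, sunk 1 mm inside a steel guard ring 39 mm across and 13 mm high. Leave it alone. z up.
- start_cap (a joint): How far the start button is pressed, m: 0 out, 0.006 fully in (about 6 N).
- wrench: Loose combination spanner, 180 mm long, 8 mm thick, lying on the bench on the robot's side of the station; origin at its middle, underside, x along it. Bystander.
- driver: Loose screwdriver, 200 mm long, handle 26 mm thick, lying on the bench beside the station's -y end; origin at its middle, underside, x towards the blade. Bystander.
- tape: Loose roll of tape lying flat, 100 mm across, 25 mm high, by the conduit; origin at the centre of its underside. Bystander.
- spool: Loose metal wire spool standing upright, 52 mm across, 46 mm high, behind the station; origin at the centre of its underside. Bystander.
- socket: Loose steel socket standing upright, 26 mm across, 38 mm high, close behind the station; origin at the centre of its underside. Bystander.
- bolt_tray: Loose small open tray of bolts, 85 x 120 x 35 mm, behind the station; origin at the centre of its underside. Bystander.
- jar: Loose screw-top jar, 64 mm across, 85 mm high, beside the station's -y end; origin at the centre of its underside. Bystander.
- spray: Loose spray can standing upright, 60 mm across, 170 mm high, behind and to the -y side of the station; origin at the centre of its underside. Bystander.

How it is judged:
By the outcome, as a careful person would: the job done as asked, in the order asked, and still so for the second after the job is handed in, with the robot touching nothing.
It also fails if it takes over 61 s, if anything falls off the work surface, if the arm or the gripper's body presses on something with over 40 N, if the wrist force passes 120 N, or if a joint passes its speed limit or range.

ROBOT

A 6-joint arm with a two-finger parallel gripper is mounted at the origin on the work surface. World frame = base frame: x ahead of the robot, y to its left, z up, the work surface at z = 0. Lengths are in m, angles in rad, forces in N, time in s.
With the tool pointing down it reaches from about 0.35 to 0.925 m from the base axis. Payload 6.4 kg.
Tool frame: the origin (TCP) lies at the very end of the fingers, on their centre line; the grasp point (between the pads) lies 19 mm behind it (manip.pinch_z is the distance from the TCP to the grasp point, in m); z points along the fingers, y is the line along which they close (so a half turn about z gives the same grasp; the last joint's range is limited). The gripper opens to 85 mm and grips with 20 to 120 N. Pads are 22 mm wide; open, the fingers measure 114 mm over their backs; the gripper's body (76 mm by 85 mm) begins 54 mm behind the grasp point. The pads swing forward as they close: fully open they stand 13 mm farther back than shut.
Start: joints at [0.97, 0.245, 1.558, -0, 1.339, -0.174], TCP at [0.269, 0.592, 0.231] pointing down, gripper open.
Joint ranges: [-3.13, 3.13], [-1.02, 2.26], [0.13, 2.54], [-0.95, 4.09], [0.21, 2.88], [-2.74, 2.74]. Speed limits (rad/s): [2.57, 2.57, 3.14, 3.14, 3.14, 3.14].

INTERFACE

Orientations are given as a rotation vector (axis times angle).
In Python, from cell import manip gives the robot as it stands. The module is installed in compiled form; this text tells all that it offers.
- The arm moves only by the tool step_arm, never from a script. Its argument "steps" is a list of rows, each a list of 6 numbers: the shift along the tool's x, y, z in mm, then the turn, a rotation vector about the tool's x, y, z in degrees. In form: [[x, y, z, wx, wy, wz], ...]. A call has 1 to 12 rows; each row is the pose to reach, as a shift and turn from the pose commanded when the call began, along the tool's axes at that moment; what a row does not reach only later rows make up. A row lasts 1/12 s, in which the tool goes at most 41.7 mm and 7.16 degrees, less where a joint would pass 70% of its speed; a pose out of reach is approached as far as the arm can. A call with a gripper value outside its range is refused whole. "fingers" is the finger opening in mm, from 0 to 85.4, set as the call begins (left out, the last holds). The fingers move at their own pace and stop on an object; "grip_force" is the grip in N (left out, the last holds). Time passes only in rows, so rows that repeat a pose let the fingers close. It gives the time, the measured TCP pose, the force, the opening and the grip force at its end, in the units of the state.
- manip.get_obs(): the state, without advancing time (a new reading comes with each control period).
- manip.get_image(name): name is "side" or "top"; returns a dict with "color" (384x512x3 uint8, red, green, blue), "z_map" (384x512 float32, m along the optical axis (not along the pixel's ray), 0 where there is no reading), "mtx" (3x3 intrinsics, pixels), "dist" ([k1, k2, p1, p2, k3] as OpenCV has them; the pictures are not rectified), "cam_to_world" (4x4, takes a point from camera to world coordinates). Camera axes: x right, y down, z forward; pixel columns grow to the right and rows downward; lengths in m; the calibration is good to about 2 mm. A picture is of the moment at which its call begins.
- manip.sign_off(): hands the job in; it is judged then, once.
Trained networks look in the newest picture that a camera, given by its name, has taken for a name from the list of things; names that differ only in an ending like _2 or _b are one class to them, and where a whole thing is asked for, a point or a joint stands for the part that bears it (a point fixed in the world has none). Each returns a list of dicts, best first, with "p" (0 to 1); they miss things now and then, are a little off and sometimes report something else, mostly with a low value. They report only what shows in the picture. A call takes as long as a camera call.
- manip.silhouettes(thing, camera): "region" (384x512 bool, what is visible of it) and "bbox" ([left, top, right, bottom] in pixels, round what is visible of it).
The state is a dict: "time": time; "qpos": joint angles; "joint_vel": joint speeds; "effort": joint torques, N m; "eef_pos": TCP position; "eef_rot": TCP orientation; "force": force on the tool from outside, world axes, zero at the start; "torque": the same for the moment, N m; "finger_gap": opening from 0.0 (shut) to 1.0 (fully open); "grasp_force": force on a finger pad.
Only numpy, scipy, OpenCV 4.12 (cv2) and the standard library are available. Lean on these libraries where they do the work, as an engineer would, in place of code of your own. Each camera call takes 0.05 s, during which the arm holds its last target. There are 200 camera calls.

## Working session

There is one attempt and no reset: what is moved stays moved. The work goes in short steps, Python scripts to look and compute and a tool call to move; the robot and the scene stay as the last step left them, time stands still between calls to the robot, and variables do not carry over. Pictures are saved under pics/ and viewed, at most 10 in all, crops included, and the job is handed in when it is done.

Besides the shell and the picture viewer there is one more tool, called after "Request:" by a JSON object that holds its "api" and its "payload". step_arm: Moves the arm, as the interface text tells. Its arguments: {"type":"object","properties":{"steps":{"type":"array"},"fingers":{"type":"number"},"grip_force":{"type":"number"}},"required":["steps"]}

```bash
mkdir -p pics; cat > h.py <<'E'
import numpy as np, cv2
from cell import manip
def pts(im, mask=None):
    z=im["z_map"]; m=z>0
    if mask is not None: m&=mask
    v,u=np.nonzero(m)
    n=cv2.undistortPoints(np.c_[u,v].astype(np.float64)[:,None],np.array(im["mtx"]),np.array(im["dist"]))[:,0]
    d=z[v,u]; P=np.c_[n*d[:,None],d]
    T=np.array(im["cam_to_world"]); return P@T[:3,:3].T+T[:3,3],u,v
E
python3 - <<'E'
from h import *
o=manip.get_obs();print({k:np.round(v,3) for k,v in o.items()})
for c in("top","side"):
    im=manip.get_image(c);cv2.imwrite(f"pics/{c}0.png",im["color"][...,::-1])
    print(c,np.round(im["cam_to_world"],3).tolist())
    for t in("estop_top","reset_top","start_top","station","estop"):
        for r in manip.silhouettes(t,c)[:2]:
            P,u,v=pts(im,r["region"]); 
            if len(P)<5: print(t,r["p"],"few",r["bbox"]);continue
            hi=P[P[:,2]>np.percentile(P[:,2],90)-.004]
            print(t,round(r["p"],2),r["bbox"],"med",np.round(np.median(P,0),3),"min",np.round(P.min(0),3),"max",np.round(P.max(0),3),"hi",np.round(hi.mean(0),3))
E
```

```text
{'time': np.float64(0.0), 'qpos': array([ 0.97 ,  0.246,  1.559,  0.   ,  1.339, -0.174]), 'joint_vel': array([-0.001,  0.002,  0.002,  0.001, -0.   ,  0.001]), 'effort': array([-0.0000e+00, -4.2950e+01, -3.2614e+01, -0.0000e+00,  5.0000e-03,
       -0.0000e+00]), 'eef_pos': array([0.269, 0.591, 0.23 ]), 'eef_rot': array([-6.65e-01, -3.07e+00,  3.00e-03]), 'force': array([ 0.247, -0.155,  0.694]), 'torque': array([ 0.008, -0.035, -0.005]), 'grasp_force': np.float64(0.0), 'finger_gap': np.float64(1.002)}
top [[0.011, -0.998, 0.062, 0.52], [-1.0, -0.012, -0.006, -0.058], [0.007, -0.062, -0.998, 1.028], [0.0, 0.0, 0.0, 1.0]]
estop_top 0.59 [203.8, 200.9, 232.8, 225.6] med [0.526 0.034 0.101] min [ 0.501 -0.003  0.072] max [0.563 0.059 0.106] hi [0.529 0.032 0.102]
estop_top 0.46 [140.3, 232.4, 180.9, 272.7] med [0.418 0.2   0.025] min [ 0.367  0.146 -0.004] max [0.472 0.251 0.031] hi [0.423 0.196 0.026]
reset_top 0.62 [249.4, 207.7, 258.1, 220.9] med [ 0.535 -0.057  0.093] min [ 0.522 -0.067  0.078] max [ 0.547 -0.044  0.096] hi [ 0.536 -0.056  0.093]
start_top 0.69 [138.7, 233.9, 178.3
[... 650 characters left out ...]
 [0.529 0.032 0.101]
estop 0.2 [207.1, 202.4, 233.8, 228.8] med [0.526 0.033 0.1  ] min [ 0.501 -0.003  0.071] max [0.563 0.059 0.106] hi [0.529 0.032 0.102]
side [[-0.95, -0.23, 0.213, 0.338], [-0.313, 0.727, -0.611, 0.604], [-0.015, -0.647, -0.762, 0.901], [0.0, 0.0, 0.0, 1.0]]
estop_top 0.79 [248.4, 209.2, 276.9, 230.0] med [0.523 0.04  0.099] min [ 0.498 -0.007  0.069] max [0.561 0.062 0.105] hi [0.525 0.035 0.1  ]
start_top 0.41 [249.5, 241.8, 260.1, 256.8] med [0.519 0.121 0.081] min [0.505 0.109 0.078] max [0.533 0.136 0.086] hi [0.519 0.121 0.082]
station 0.62 [91.3, 181.0, 292.3, 384.0] med [0.568 0.383 0.174] min [ 0.465 -0.155 -0.004] max [0.716 0.507 0.254] hi [0.586 0.376 0.23 ]
```

```bash
python3 - <<'E'
from h import *
a=cv2.imread("pics/top0.png")[120:290,120:345];b=cv2.imread("pics/side0.png")[170:290,200:345]
a=cv2.resize(a,(450,340),interpolation=3)
e=cv2.resize(cv2.imread("pics/top0.png")[190:240,190:270],(350,219),interpolation=2)
b=cv2.resize(b,(350,290),interpolation=2)
W=np.zeros((510,800,3),np.uint8);W[:340,:450]=a;W[:219,450:]=e;W[220:510,450:]=b
cv2.imwrite("pics/m1.png",W)
# plan rendering of estop height map
g={}
for c in("top","side"):
    im=manip.get_image(c);P,u,v=pts(im)
    near=np.hypot(P[:,0]-.529,P[:,1]-.032)<.045
    Q=P[near]; 
    cov=P[(abs(P[:,0]-.53)<.03)&(abs(P[:,1]+.012)<.012)&(P[:,2]>.06)]
    print(c,"cover z",np.median(cov[:,2]))
    H=Q[Q[:,2]>.09]
    # fit trilobe
    from scipy.optimize import minimize
    gx,gy=np.mgrid[-.05:.05:51j,-.05:.05:51j]
    def sdf(p,X,Y):
        x=X-p[0];y=Y-p[1];s=np.hypot(x,y)-.0185
        for k in range(3):
            t=p[2]+k*2*np.pi/3;l=np.clip(x*np.cos(t)+y*np.sin(t),0,.0245)
            s=np.minimum(s,np.hypot(x-l*np.cos(t),y-l*np.sin(t))-.0115)
        return s
    out=Q[(Q[:,2]<.08)]
    best=None
    for t0 in np.radians(range(0,120,15)):
        f=lambda p:np.mean(np.clip(sdf(p,H[:,0],H[:,1]),0,.01))+np.mean(np.clip(-sdf(p,out[:,0],out[:,1]),0,.01))*1.0
        r=minimize(f,[.529,.032,t0],method="Nelder-Mead",options=dict(initial_simplex=[[.529,.032,t0],[.534,.032,t0],[.529,.037,t0],[.529,.032,t0+.2]]))
        print(np.round(r.x[:2],4),round(np.degrees(r.x[2])%120,1),round(r.fun*1e3,3))
E
```

```text
top cover z 0.07110785752995408
[0.5291 0.0324] 14.0 0.016
[0.5291 0.0324] 14.0 0.016
[0.5291 0.0324] 14.0 0.016
[0.5291 0.0324] 14.0 0.016
[0.5291 0.0324] 14.0 0.016
[0.5291 0.0324] 14.0 0.016
[0.5291 0.0324] 14.0 0.016
[0.5291 0.0324] 14.0 0.016
side cover z 0.06974722712590753
[0.5257 0.0312] 14.2 0.614
[0.5257 0.0312] 14.2 0.614
[0.5257 0.0312] 14.2 0.614
[0.5257 0.0312] 14.2 0.614
[0.5257 0.0312] 14.2 0.614
[0.5257 0.0312] 14.2 0.614
[0.5257 0.0312] 14.2 0.614
[0.5257 0.0312] 14.2 0.614
```

View pics/m1.png

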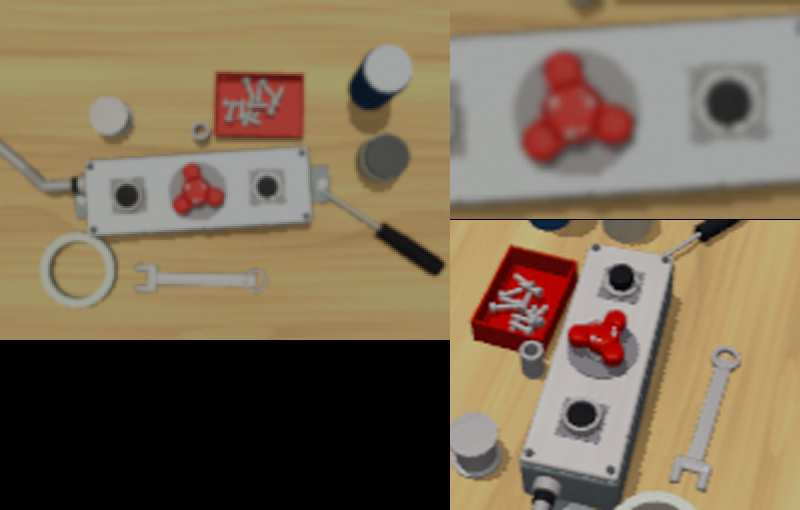

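```bash
cat >> h.py <<'E'
from scipy.spatial.transform import Rotation as R
def go(x,y,z,yaw=None):
    "shift mm / turn deg in tool axes to world target; yaw = world angle of tool y (deg)"
    o=manip.get_obs();r=R.from_rotvec(o["eef_rot"]);p=np.array(o["eef_pos"])
    d=r.inv().apply(np.array([x,y,z])-p)*1000; w=np.zeros(3)
    if yaw is not None:
        a=np.radians(yaw);T=R.from_matrix(np.c_[[-np.sin(a)*-1*-1,np.cos(a),0],[np.cos(a),np.sin(a),0],[0,0,-1]])
        w=np.degrees((r.inv()*T).as_rotvec())
    print(np.round(d,1),np.round(w,1),"at",np.round(p,4),"f",np.round(o["force"],1),"t",round(float(o["time"]),2))
E
python3 -c "
from h import *
go(.5285,.032,.15,80)"
```

```text
[-467.9 -402.1   81.3] [  0.   -0.  -14.5] at [0.2691 0.5917 0.2313] f [-0.   0.1 -0.1] t 0.7
```

Request:
{"api": "step_arm", "payload": {"steps": [[-30, -25, 0, 0, 0, -2], [-60, -50, 0, 0, 0, -4], [-90, -77, 0, 0, 0, -6], [-120, -103, 0, 0, 0, -8], [-150, -129, 0, 0, 0, -10], [-180, -155, 0, 0, 0, -12], [-210, -180, 0, 0, 0, -14.5], [-240, -206, 0, 0, 0, -14.5], [-270, -232, 0, 0, 0, -14.5], [-300, -258, 0, 0, 0, -14.5], [-330, -284, 10, 0, 0, -14.5], [-360, -309, 20, 0, 0, -14.5]], "fingers": 0, "grip_force": 30}}

```text
time: 1.7
eef_pos: [0.4699, 0.1596, 0.2122]
eef_rot: [0.272, 3.127, 0.001]
force: [0.3, 0.4, -0.1]
finger_gap: 0.001
grasp_force: 0.0
```

```bash
python3 -c "
from h import *
go(.5285,.032,.115,80)"
```

```text
[ -79.5 -115.6   97.3] [0.  0.2 0. ] at [0.4699 0.1596 0.2122] f [ 0.3  0.4 -0.1] t 1.7
```

Request:
{"api": "step_arm", "payload": {"steps": [[-20, -29, 20, 0, 0, 0], [-40, -58, 40, 0, 0, 0], [-60, -87, 60, 0, 0, 0], [-79.5, -115.6, 80, 0, 0, 0], [-79.5, -115.6, 97, 0, 0, 0], [-79.5, -115.6, 97, 0, 0, 0], [-79.5, -115.6, 97, 0, 0, 0]]}}

```text
time: 2.28
eef_pos: [0.5264, 0.0338, 0.1136]
eef_rot: [-0.273, -3.127, -0.001]
force: [0.1, -1.0, 0.2]
finger_gap: 0.004
grasp_force: 0.0
```

```bash
python3 - <<'E'
from h import *
go(.5285,.032,.094,80)
W=[]
for c in("top","side"):
    im=manip.get_image(c)["color"][...,::-1]
    W.append(cv2.resize(im[190:250,185:265] if c=="top" else im[190:250,225:305],(400,300),interpolation=2))
cv2.imwrite("pics/m2.png",np.hstack(W))
E
```

```text
[-2.4 -1.5 19.6] [ 0.  -0.1  0. ] at [0.5264 0.0338 0.1136] f [ 0.1 -1.   0.2] t 2.28
```

View pics/m2.png

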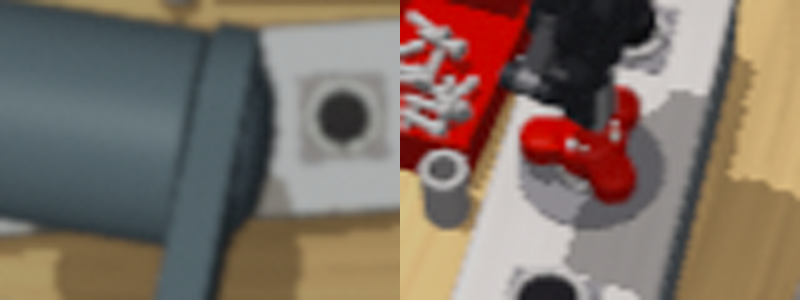

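Request:
{"api": "step_arm", "payload": {"steps": [[-2, -1.5, 8, 0, 0, 0], [-2, -1.5, 11, 0, 0, 0], [-2, -1.5, 14, 0, 0, 0], [-2, -1.5, 17, 0, 0, 0], [-2, -1.5, 18, 0, 0, 0], [-2, -1.5, 19, 0, 0, 0], [-2, -1.5, 20, 0, 0, 0], [-2, -1.5, 20, 0, 0, 0]]}}

```text
time: 3.05
eef_pos: [0.5288, 0.032, 0.0941]
eef_rot: [-0.273, -3.13, -0.0]
force: [-0.2, -0.1, 0.2]
finger_gap: 0.004
grasp_force: 0.0
```

Request:
{"api": "step_arm", "payload": {"steps": [[0, 0, -15, 0, 0, 0], [0, 0, -30, 0, 0, 0], [-15, 18, -30, 0, 0, 0], [-33, 42, -30, 0, 0, 0], [-33, 42, -30, 0, 0, 0], [-33, 42, -30, 0, 0, 0]]}}

```text
time: 3.55
eef_pos: [0.5692, 0.0682, 0.1243]
eef_rot: [0.27, 3.13, -0.0]
force: [-0.5, -0.6, -0.5]
finger_gap: -0.002
grasp_force: 0.0
```

```bash
python3 - <<'E'
from h import *
go(.5683,.0677,.083,80)
im=manip.get_image("side")
cv2.imwrite("pics/m3.png",cv2.resize(np.ascontiguousarray(im["color"][190:250,225:305,::-1]),(640,480),interpolation=2))
P,u,v=pts(im);c=im["color"].astype(int);red=(c[v,u,0]>120)&(c[v,u,1]<70)&(np.hypot(P[:,0]-.5285,P[:,1]-.032)<.04)
print(red.sum(),np.percentile(P[red,2],[50,80,90,97]),P[red].mean(0))
E
```

```text
[ 0.8 -0.6 41.3] [-0.   0.   0.1] at [0.5692 0.0682 0.1243] f [-0.5 -0.6 -0.5] t 3.55
227 [0.09149802 0.09334171 0.09406253 0.09533562] [0.52545832 0.03628209 0.09148298]
```

View pics/m3.png

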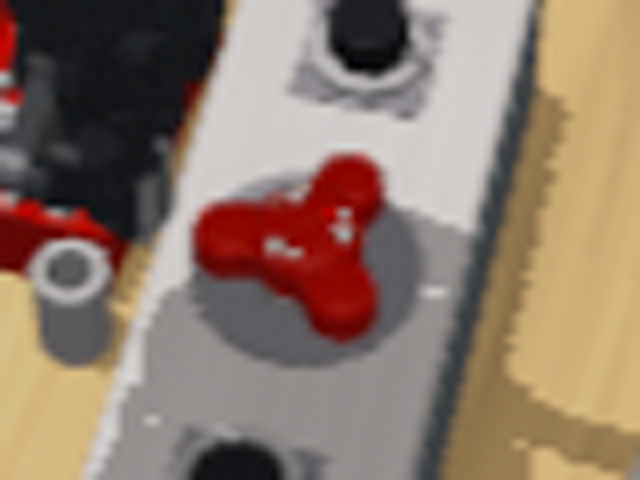

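Request:
{"api": "step_arm", "payload": {"steps": [[1, 0, 12, 0, 0, 0], [1, 0, 24, 0, 0, 0], [1, 0, 36, 0, 0, 0], [1, 0, 42, 0, 0, 0], [1, 0, 42, 0, 0, 0], [1, 0, 42, 0, 0, 0]]}}

```text
time: 4.1
eef_pos: [0.5671, 0.0676, 0.0814]
eef_rot: [-0.273, -3.128, 0.0]
force: [1.0, -0.9, 0.7]
finger_gap: -0.002
grasp_force: 0.0
```

```bash
python3 - <<'E'
from h import *
go(.5683,.0677,.083,80)
im=manip.get_image("side")
cv2.imwrite("pics/m4.png",cv2.resize(np.ascontiguousarray(im["color"][190:250,225:305,::-1]),(640,480),interpolation=2))
E
```

```text
[-1.2  0.3 -1.6] [-0.  -0.1  0. ] at [0.5671 0.0676 0.0814] f [ 1.  -0.9  0.7] t 4.1
```

View pics/m4.png

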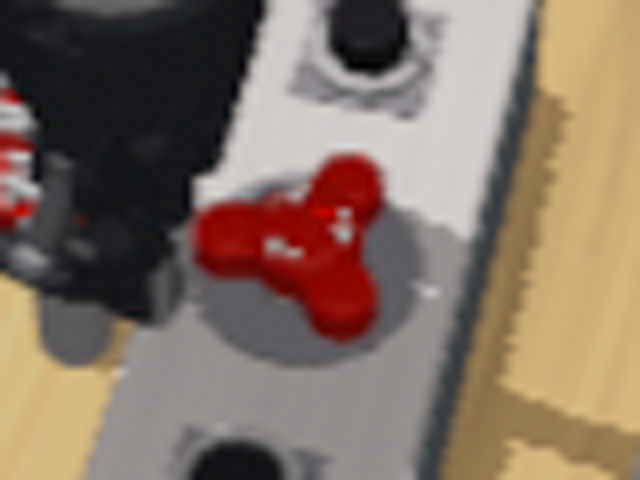

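Request:
{"api": "step_arm", "payload": {"steps": [[0, -4, 0, 0, 0, 0], [0, -8, 0, 0, 0, 0], [0, -11, 0, 0, 0, 0], [0, -13, 0, 0, 0, 0], [0, -15, 0, 0, 0, 0], [0, -17, 0, 0, 0, 0], [0, -19, 0, 0, 0, 0], [0, -19, 0, 0, 0, 0]]}}

```text
time: 4.82
eef_pos: [0.5668, 0.0491, 0.0838]
eef_rot: [0.273, 3.123, 0.002]
force: [6.7, 2.6, 0.4]
finger_gap: -0.001
grasp_force: 3.1
```

```bash
python3 - <<'E'
from h import *
go(.5683,.0677,.083,80)
im=manip.get_image("side")
cv2.imwrite("pics/m5.png",cv2.resize(np.ascontiguousarray(im["color"][190:250,225:305,::-1]),(640,480),interpolation=2))
E
```

```text
[ 1.8 18.6  0.8] [0.1 0.4 0. ] at [0.5668 0.0491 0.0838] f [6.7 2.6 0.4] t 4.82
```

View pics/m5.png

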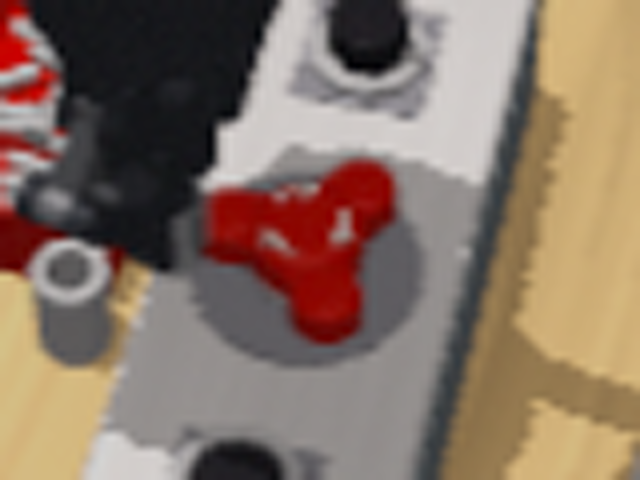

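Request:
{"api": "step_arm", "payload": {"steps": [[-2, 6, 1, 0, 0, 0], [-1, 12, 1, 0, 0, 0], [3, 16, 1, 0, 0, 0], [6, 16, 1, 0, 0, 0], [8, 16, 1, 0, 0, 0], [8, 16, 1, 0, 0, 0]]}}

```text
time: 5.37
eef_pos: [0.5583, 0.0665, 0.0809]
eef_rot: [-0.272, -3.128, 0.0]
force: [0.7, -0.7, 0.4]
finger_gap: -0.001
grasp_force: 0.0
```

Request:
{"api": "step_arm", "payload": {"steps": [[0, -3, 0, 0, 0, 0], [0, -6, 0, 0, 0, 0], [0, -9, 0, 0, 0, 0], [0, -12, 0, 0, 0, 0], [0, -14, 0, 0, 0, 0], [0, -16, 0, 0, 0, 0], [0, -16, 0, 0, 0, 0]]}}

```text
time: 5.95
eef_pos: [0.5597, 0.0505, 0.0834]
eef_rot: [0.274, 3.122, 0.003]
force: [5.6, 4.3, 1.5]
finger_gap: -0.001
grasp_force: 3.0
```

```bash
python3 - <<'E'
from h import *
go(.5683,.0677,.083,80)
im=manip.get_image("side")
cv2.imwrite("pics/m6.png",cv2.resize(np.ascontiguousarray(im["color"][190:250,225:305,::-1]),(640,480),interpolation=2))
E
```

```text
[-5.5 18.4  0.5] [ 0.2  0.4 -0. ] at [0.5597 0.0505 0.0834] f [5.6 4.3 1.5] t 5.95
```

View pics/m6.png

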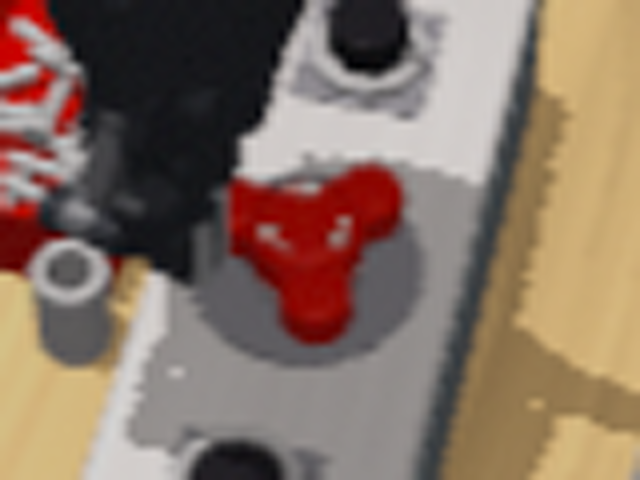

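Request:
{"api": "step_arm", "payload": {"steps": [[-2, -2.5, 0, 0, 0, 5], [-3.7, -5.1, 0, 0, 0, 10], [-5.2, -7.9, 0, 0, 0, 15], [-6.4, -10.8, 0, 0, 0, 20], [-6.4, -10.8, 0, 0, 0, 20]]}}

```text
time: 6.42
eef_pos: [0.5647, 0.0382, 0.0847]
eef_rot: [0.816, 3.025, 0.004]
force: [3.6, 2.4, 8.8]
finger_gap: 0.002
grasp_force: 3.9
```

```bash
python3 - <<'E'
from h import *
go(.5683,.0677,.083,80)
im=manip.get_image("side")
cv2.imwrite("pics/m7.png",cv2.resize(np.ascontiguousarray(im["color"][190:250,225:305,::-1]),(640,480),interpolation=2))
P,u,v=pts(im);c=im["color"].astype(int);red=(c[v,u,0]>120)&(c[v,u,1]<70)&(np.hypot(P[:,0]-.5285,P[:,1]-.032)<.04)
print(red.sum(),np.percentile(P[red,2],[50,80,90,97]),P[red].mean(0))
E
```

```text
[11.8 27.3  1.7] [  0.2   0.5 -20.2] at [0.5647 0.0382 0.0847] f [3.6 2.4 8.8] t 6.42
221 [0.09532584 0.09704552 0.09794395 0.09956899] [0.52325033 0.03649731 0.09534459]
```

View pics/m7.png

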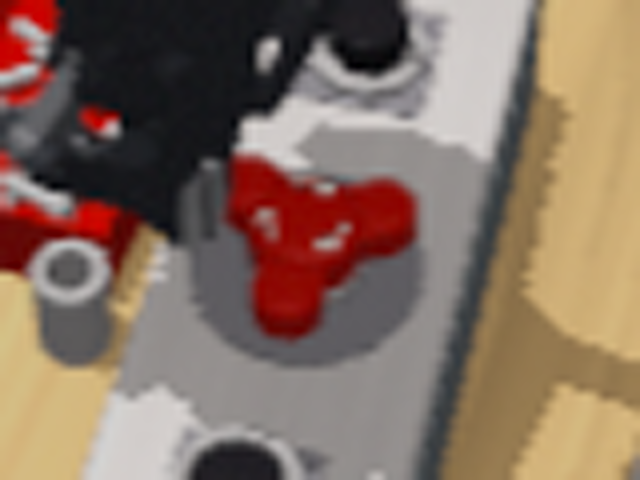

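Request:
{"api": "step_arm", "payload": {"steps": [[0, 0, -3, 0, 0, 0], [-2, -2.5, -4, 0, 0, 5], [-3.7, -5.1, -5, 0, 0, 10], [-4.5, -6.5, -6, 0, 0, 13], [-5.2, -8, -7, 0, 0, 15], [-5.2, -8, -7, 0, 0, 15]]}}

```text
time: 6.97
eef_pos: [0.5629, 0.0289, 0.0891]
eef_rot: [1.203, 2.899, 0.003]
force: [5.2, 1.8, -0.9]
finger_gap: 0.002
grasp_force: 2.4
```

```bash
cat > z.py <<'E'
from h import *
go(.5683,.0677,.083,80)
im=manip.get_image("side")
P,u,v=pts(im);c=im["color"].astype(int);red=(c[v,u,0]>120)&(c[v,u,1]<70)&(np.hypot(P[:,0]-.5285,P[:,1]-.032)<.04)
print(red.sum(),np.percentile(P[red,2],[50,80,90,97]),P[red].mean(0))
E
python3 z.py
```

```text
[23.6 31.2  6.2] [  0.1   0.2 -35.1] at [0.5629 0.0289 0.0891] f [ 5.2  1.8 -0.9] t 6.97
223 [0.09924359 0.10127095 0.10208289 0.10343638] [0.52379695 0.03708962 0.09945692]
```

Request:
{"api": "step_arm", "payload": {"steps": [[1, 4, 0, 0, 0, -5], [0, 10, 0, 0, 0, -10], [-8, 20, 0, 0, 0, -15], [-15, 28, 0, 0, 0, -15], [-15, 28, -20, 0, 0, -15], [-15, 28, -45, 0, 0, -15], [-15, 28, -45, 0, 0, -15]]}}

```text
time: 7.6
eef_pos: [0.5947, 0.0377, 0.138]
eef_rot: [0.809, 3.028, 0.001]
force: [0.7, -0.6, 1.1]
finger_gap: -0.0
grasp_force: 0.0
```

```bash
sed -i '$a\
cv2.imwrite("pics/m8.png",cv2.resize(np.ascontiguousarray(im["color"][175:265,205:325,::-1]),(640,480),interpolation=2))\
go(.536,-.0565,.115,80)\
for r in manip.silhouettes("reset_top","side")[:2]:\
    Q=pts(im,r["region"])[0];H=Q[Q[:,2]>.088];print(r["p"],len(H),H.mean(0),H.min(0),H.max(0))' z.py; python3 z.py
```

```text
[38.2 12.8 54.8] [  0.1   0.4 -19.9] at [0.5947 0.0377 0.138 ] f [ 0.7 -0.6  1.1] t 7.6
234 [0.09942989 0.10128769 0.10205667 0.10318899] [0.52503764 0.03554443 0.09951327]
[   3.  -110.5   20.9] [  0.    0.3 -19.9] at [0.5937 0.0377 0.1361] f [-0.2 -0.1  0. ] t 7.65
0.43 62 [ 0.53113667 -0.05325083  0.09129058] [ 0.518376   -0.06621826  0.08860097] [ 0.5433079  -0.04095773  0.09427906]
```

View pics/m8.png

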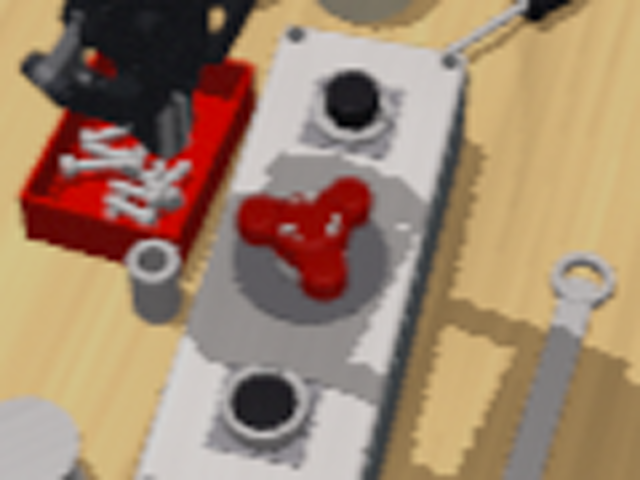

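Request:
{"api": "step_arm", "payload": {"steps": [[1, -25, 0, 0, 0, 0], [2, -55, 0, 0, 0, 0], [3, -85, 0, 0, 0, 0], [4, -110, 0, 0, 0, 0], [4, -110, 15, 0, 0, 0], [4, -110, 30, 0, 0, 0], [4, -110, 32, 0, 0, 0], [4, -110, 32, 0, 0, 0]]}}

```text
time: 8.37
eef_pos: [0.5316, -0.0546, 0.0992]
eef_rot: [-0.811, -3.03, -0.0]
force: [0.1, -0.4, -0.2]
finger_gap: 0.005
grasp_force: 0.0
```

```bash
python3 -c "
from h import *
go(.535,-.056,.086)"
```

```text
[-3.7  0.4 13.2] [0. 0. 0.] at [ 0.5316 -0.0546  0.0992] f [ 0.1 -0.4 -0.2] t 8.37
```

Request:
{"api": "step_arm", "payload": {"steps": [[-2.5, 0.5, 5, 0, 0, 0], [-2.5, 0.5, 8, 0, 0, 0], [-2.5, 0.5, 10, 0, 0, 0], [-2.5, 0.5, 12, 0, 0, 0], [-2.5, 0.5, 13.5, 0, 0, 0], [-2.5, 0.5, 14.5, 0, 0, 0], [-2.5, 0.5, 14.5, 0, 0, 0]]}}

```text
time: 8.95
eef_pos: [0.5364, -0.0557, 0.0873]
eef_rot: [0.811, 3.034, 0.0]
force: [-0.2, 1.2, 4.9]
finger_gap: 0.005
grasp_force: 2.4
```

Request:
{"api": "step_arm", "payload": {"steps": [[0, 0, 1, 0, 0, 0], [0, 0, 2, 0, 0, 0], [0, 0, 3, 0, 0, 0], [0, 0, 4, 0, 0, 0], [0, 0, 4, 0, 0, 0], [0, 0, 4, 0, 0, 0]]}}

```text
time: 9.45
eef_pos: [0.5366, -0.0557, 0.0858]
eef_rot: [-0.811, -3.035, 0.0]
force: [-7.9, 3.0, 21.4]
finger_gap: 0.002
grasp_force: 10.6
```

Force has risen to 21 N at a hard stop, so the button is fully in. Next I lift straight up and check.

Request:
{"api": "step_arm", "payload": {"steps": [[0, 0, -3, 0, 0, 0], [0, 0, -8, 0, 0, 0], [0, 0, -20, 0, 0, 0], [0, 0, -45, 0, 0, 0], [0, 0, -80, 0, 0, 0], [0, 0, -110, 0, 0, 0], [0, 0, -110, 0, 0, 0], [0, 0, -110, 0, 0, 0], [0, 0, -110, 0, 0, 0]]}}

```text
time: 10.2
eef_pos: [0.5353, -0.0556, 0.1921]
eef_rot: [-0.812, -3.034, 0.0]
force: [-0.3, 1.4, -0.6]
finger_gap: -0.001
grasp_force: 0.0
```

```bash
sed -i 's/m8/m9/' z.py; python3 z.py
```

```text
[ 32.8 123.3 109.1] [ -0.   -0.1 -20. ] at [ 0.5353 -0.0556  0.1921] f [-0.3  1.4 -0.6] t 10.2
250 [0.09949019 0.1012125  0.10212853 0.10306454] [0.52459474 0.0365416  0.09926766]
[-1.8 -0.3 76.3] [ -0.   -0.2 -20. ] at [ 0.5348 -0.0554  0.1913] f [-1.3  0.4 -1. ] t 10.25
```

View pics/m9.png

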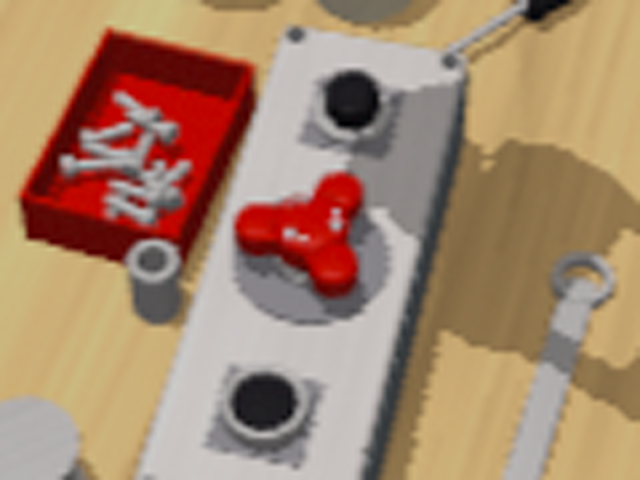

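The picture shows the head out (crop 300,230), the reset button standing proud (355,100), and the tray, socket and spanner where they were. The arm is clear of everything.

```bash
python3 -c "
from cell import manip
print(manip.sign_off())"
```

```text
the job is handed in; nothing more can be done
None
```

The check is done and handed in: the stop was pushed in and latched, twisted clockwise until it sprang back out, then the reset button was pressed to its stop and came back up. The start button was not pressed, and I saw no loose item moved in the views I checked (not all of them were in the last one).

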